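# Index the notched disc and lock it

### The arm

A 6-joint arm with a two-finger parallel gripper is mounted at the origin on the work surface; the furniture and walls round the work are solid. World frame = base frame: x ahead of the robot, y to its left, z up, the work surface at z = 0. Lengths are in m, angles in degrees, forces in N, time in s.
With the tool pointing down it reaches from about 0.25 to 0.775 m from the base axis. Payload 4 kg.
Tool frame: the origin (TCP) lies on the centre line of the jaws, within the pads' length; the fingertips stand 19 mm ahead of it and the grasp point (between the pads) is the TCP; z points along the fingers, y is the line along which they close (so a half turn about z gives the same grasp; the last joint's range is limited). The gripper opens to 94 mm and grips with 3 to 60 N. Pads are 16 mm wide; open, the fingers measure 119 mm over their backs; the gripper's body (75 mm by 177 mm) begins 78 mm behind the grasp point.
Start: joints at [65.254, 4.996, 78.535, -0, 96.463, -5.907], TCP at [0.178, 0.521, 0.225] pointing down, gripper open.
Joint ranges: [-177.83, 177.83], [-43.37, 116.18], [15.69, 146.23], [-61.86, 241.86], [9.47, 152.12], [-147.06, 147.06]. Speed limits (degrees/s): [159.86, 159.86, 180, 180, 180, 180].

### API

Orientations are given as [roll, pitch, yaw] about the fixed x, y, z axes, in that order (R = Rz(yaw) Ry(pitch) Rx(roll)).
In Python, from cell import robot, viewer, workorder gives the robot as it stands. The module is installed in compiled form; this text tells all that it offers.
- The arm moves only by the tool move_arm, never from a script. Its arguments are lists of equal length, an entry for each row: "delta_pos": the shift along the tool's x, y, z in m, a list of three; "turn": the turn about the tool's z in rad. A call has 1 to 5 rows; each row is the pose to reach, as a shift and turn from the pose commanded when the call began, along the tool's axes at that moment; what a row does not reach only later rows make up. A row lasts 1/12 s, in which the tool goes at most 41.7 mm and 7.16 degrees, less where a joint would pass 70% of its speed; a pose out of reach is approached as far as the arm can. A call with a gripper value outside its range is refused whole. "gripper" is the opening, from 0 (shut) to 1 (fully open), set as the call begins (left out, the last holds). The fingers move at their own pace and stop on an object; "grip_force" is the grip in N (left out, the last holds). Time passes only in rows, so rows that repeat a pose let the fingers close. It gives the time, the measured TCP pose, the force, the opening and the grip force at its end, in the units of the state.
- robot.get_state(): the state, without advancing time (a new reading comes with each control period).
- viewer.get_image(name): name is "scene" or "top" or "wrist"; returns a dict with "frame" (384x512x3 uint8, red, green, blue), "fovy" (degrees; the focal length in pixels is half the picture's height over the tangent of half this angle, whatever the lens; pixels are square), "cx", "cy" (the principal point, pixels), "distortion" ([k1, k2, p1, p2, k3] as OpenCV has them; the pictures are not rectified), "extrinsics" (4x4, takes a point from world to camera coordinates). Camera axes: x right, y up, looking along -z (the intrinsics and any distortion apply to the point x, -y, -z); pixel columns grow to the right and rows downward; lengths in m; the calibration is good to about 2 mm. A picture is of the moment at which its call begins. There is no depth.
- workorder.close_job(): hands the job in; it is judged then, once.
The state is a dict: "time_s": time; "joint_pos": joint angles; "joint_velocities": joint speeds; "effort": joint torques, N m; "ee_pos": TCP position; "eef_rot": TCP orientation; "contact_force": force on the tool from outside, world axes, zero at the start; "torque": the same for the moment, N m; "opening": finger opening in m; "grip_force": force on a finger pad.
Only numpy, scipy, OpenCV 4.12 (cv2) and the standard library are available. Lean on these libraries where they do the work, as an engineer would, in place of code of your own. Each camera call takes 0.05 s, during which the arm holds its last target. There are 200 camera calls.

### The job

Re-index the round disc on the indexing fixture: draw the locking key (red peg) back until its nose is clear of the disc, turn the disc, best by pushing round one of its upright pins, until the yellow-marked notch faces the key, push the key fully home into that notch, then slide the brass gate fully across behind the red peg. Do not disturb the solder reel, the screwdriver or the flux pot lying beside the fixture.

Things in the scene. Friction and masses are not known exactly. Their poses are not given: they have to be found in the camera images.
- fixture: Fixed grey indexing fixture. Origin on the disc's turning axis at bench height; z up; x points from that axis along the key guide, y to the side where the brass gate waits. All 'fixture frame' figures below are in mm in this frame. Round base radius 76, 10 high, with a tongue to x = 215 (y -35 to 75). Gate guide at x 105 to 132, y 26 to 72, top z = 36.
- disc (a joint): Angle of the blue anodised disc about the fixture's z (rad, counter-clockwise from above, may exceed pi): 0 or 2 pi when the yellow-marked notch faces the key. Turns freely both ways, stays where left (friction 0.12 N m, 2.5 N at a pin). Radius 70, faces at z = 11 and 21, centre cap radius 17 to z = 28. At the start the notch faces roughly away from the key.
- notch (a point): On the disc's upper face, mid mouth of the marked notch, 70 from the axis; its x axis points radially outward. The notch is 14 deep, 23 wide at its bevelled mouth, tapering to 12; a yellow stripe runs from it to the centre. Facing away from it the rim is relieved to radius 62 over 150 degrees: at the start the key's nose stands in this relief and blocks turning the notch to the mark.
- locking_key: Loose dark steel key, captive in the guide: slides only along the fixture's x, light friction. Origin on its underside (z = 10) under the red peg; x as the fixture's. Bar 20 wide, 12 high; nose reaches 50 towards the disc (9 wide tip), tail 60 the other way. Origin in the fixture frame: starts at x = 115 or so, nose clear of the rim from 122, end stop at 139, fully home in the notch at 106.
- gate (a joint): Travel of the brass sliding gate (m): 0 fully open, 0.032 fully closed; moves along the fixture's -y, friction about 1.5 N, stays where left. Bar 10 wide (x 113.5 to 123.5 in the fixture frame), z 29 to 38. Closed, it crosses the guide 2 behind the peg of a key that is fully home; with the key not home it strikes the peg.
- gate_knob (a point): Top centre of the gate's upright black knob, diameter 12, from the bar up to z = 60. In the fixture frame at x = 118.5, y = 60 with the gate open, y = 28 closed.
- solder_reel: Green and white solder reel, diameter 60, 29 high, standing on its flange beside the fixture; origin at the centre of its underside. Bystander.
- screwdriver: Screwdriver with yellow handle lying beside the fixture, 152 long along its own y, 23 thick; origin under its middle. Bystander.
- flux_pot: Small tin with yellow lid, diameter 41, 22 high, beyond the tongue's end; origin at the centre of its underside. Bystander.
- mark (a point): Fixed point in the fixture frame at (70, 0, 27.5), between the two short yellow lines at the disc end of the guide: where the notch must face. The steel key guide runs from x = 76 to 200, y -24 to 24, top z = 27.5; its two overhanging lips hold the key down and leave a slot 13.6 wide for the key's peg.
- pin (a point): Top centre (z = 47) of the disc's pin farthest from the notch (180 degrees). The disc carries three upright steel pins to push, diameter 10, from z = 21 to 47, each 48 from the disc axis, at +60, 180 and -60 degrees from the notch.
- key_peg (a point): Top centre of the key's upright red peg, diameter 11, 48 above the key's origin (z = 58 in the fixture frame).
Not all that is in view belongs to the job. There is more than one size of the locking_key; the job needs the larger.

How it is judged (in metres and radians):
On the way, in this order (a step that is already met when the one before it is completed fails the run):
1. the key is drawn back until its nose is clear of the disc (x of locking_key in the frame of fixture above 0.1215 m), for 0.1 s.
2. the disc is turned until the marked notch faces the key (within 6 mm at the rim) (x of notch in the frame of fixture above 0.05 m and y of notch in the frame of fixture between -0.006 and 0.006 m), for 0.1 s.
3. the key is pushed fully home into the notch (within 2.5 mm) (x of locking_key in the frame of fixture below 0.1085 m), for 0.1 s.
4. the gate is slid fully across behind the peg (within 4 mm) (value of joint gate above 0.028 m), for 0.1 s.
At the end, for the whole second after the job is handed in: The marked notch faces the key (within 4 mm at the rim), the key is home in it (within 3 mm) and at rest, and the gate is closed behind the peg (within 4 mm of its full travel of 32 mm) (x of locking_key in the frame of fixture between 0.103 and 0.109 m and x of notch in the frame of fixture above 0.05 m and y of notch in the frame of fixture between -0.004 and 0.004 m and value of joint gate above 0.028 m and linear speed of locking_key below 0.02 m/s); the robot touches nothing.
It fails at once if the solder reel is moved by more than 20 mm (distance of solder_reel from where it was at the start of the episode above 0.02 m).
It fails at once if the screwdriver is moved by more than 20 mm (distance of screwdriver from where it was at the start of the episode above 0.02 m).
It fails at once if the flux pot is moved by more than 20 mm (distance of flux_pot from where it was at the start of the episode above 0.02 m).
It also fails if it takes over 45 s, if anything falls off the work surface, if the arm or the gripper's body presses on something with over 40 N, if the wrist force passes 120 N, or if a joint passes its speed limit or range.

## Working session

There is one attempt and no reset: what is moved stays moved. The work goes in short steps, Python scripts to look and compute and a tool call to move; the robot and the scene stay as the last step left them, time stands still between calls to the robot, and variables do not carry over. Pictures are saved under pics/ and viewed, at most 10 in all, crops included, and the job is handed in when it is done.

Besides the shell and the picture viewer there is one more tool, called after ">>>" as a command line: name --pt "numbers of a row" for each row, then --argument value for the rest. move_arm: Moves the arm, as the interface text tells. Its arguments: {"type":"object","properties":{"delta_pos":{"type":"array"},"turn":{"type":"array"},"gripper":{"type":"number"},"grip_force":{"type":"number"}},"required":["delta_pos","turn"]}

```bash
mkdir -p pics; cat > h.py <<'E'
import numpy as np, cv2
from cell import robot, viewer, workorder
def get(n):
    d=viewer.get_image(n); return d
def K(d):
    f=d['frame'].shape[0]/2/np.tan(np.radians(d['fovy'])/2)
    return np.array([[f,0,d['cx']],[0,f,d['cy']],[0,0,1.]])
def ray(d,uv):
    uv=np.asarray(uv,float).reshape(-1,1,2)
    p=cv2.undistortPoints(uv,K(d),np.array(d['distortion'],float))[:,0]
    E=np.array(d['extrinsics']);R=E[:3,:3];t=E[:3,3]
    v=np.c_[p[:,0],-p[:,1],-np.ones(len(p))]@R
    return -R.T@t, v
def plane(d,uv,z):
    o,v=ray(d,uv); return o+v*((z-o[2])/v[:,2])[:,None]
def proj(d,P):
    P=np.asarray(P,float).reshape(-1,3);E=np.array(d['extrinsics'])
    q=P@E[:3,:3].T+E[:3,3]; q=q*[1,-1,-1]
    return cv2.projectPoints(q,np.zeros(3),np.zeros(3),K(d),np.array(d['distortion'],float))[0][:,0]
def tri(d1,u1,d2,u2):
    A=np.zeros((3,3));b=np.zeros(3)
    for d,u in((d1,u1),(d2,u2)):
        o,v=ray(d,u);v=v[0]/np.linalg.norm(v[0]);M=np.eye(3)-np.outer(v,v);A+=M;b+=M@o
    return np.linalg.solve(A,b)
def blobs(d,lo,hi,amin=15):
    h=cv2.cvtColor(d['frame'],cv2.COLOR_RGB2HSV)
    if lo[0]>hi[0]: m=cv2.inRange(h,lo,(180,)+hi[1:])|cv2.inRange(h,(0,)+lo[1:],hi)
    else: m=cv2.inRange(h,lo,hi)
    n,l,s,c=cv2.connectedComponentsWithStats(m)
    return [(c[i].round(1).tolist(),s[i].tolist()) for i in range(1,n) if s[i][4]>=amin]
E
python3 - <<'E'
from h import *
import pickle
D={n:get(n) for n in('scene','top','wrist')}
pickle.dump(D,open('d0.pkl','wb'))
for n in D: print(n,D[n]['fovy'],D[n]['distortion'],np.array(D[n]['extrinsics']).round(3).tolist())
cv2.imwrite('pics/a.png',cv2.resize(D['top']['frame'][:,:,::-1],(800,600)))
cv2.imwrite('pics/b.png',cv2.resize(D['scene']['frame'][:,:,::-1],(800,600)))
print(robot.get_state())
E
```

```text
scene 43.3212603776428 [-0.21100042  0.          0.          0.          0.        ] [[-0.527, -0.85, 0.015, 0.426], [0.483, -0.285, 0.828, -0.152], [-0.699, 0.443, 0.561, -0.914], [0.0, 0.0, 0.0, 1.0]]
top 54.12174779479709 [0.01236686 0.         0.         0.         0.        ] [[-0.009, -0.999, 0.04, 0.261], [0.995, -0.005, 0.096, -0.38], [-0.095, 0.04, 0.995, -0.926], [0.0, 0.0, 0.0, 1.0]]
wrist 65.25200919291615 [-0.04171106  0.          0.          0.          0.        ] [[0.323, 0.947, -0.002, -0.549], [-0.921, 0.313, -0.234, 0.025], [-0.22, 0.077, 0.972, -0.389], [0.0, 0.0, 0.0, 1.0]]
{'time_s': 0.15, 'joint_pos': array([ 6.52534407e+01,  5.03026641e+00,  7.86025146e+01,  2.84729307e-05,
        9.64630655e+01, -5.90649931e+00]), 'joint_velocities': array([ 0.14824888, -0.06052555, -0.26271743, -0.00091896, -0.08817824,
        0.03484392]), 'effort': array([ 1.87292884e-03, -3.40642262e+01, -3.02793896e+01,  7.17935013e-02,
        3.05601570e-02, -1.30172211e-04]), 'ee_pos': array([0.17744861, 0.52018792, 0.22358531]), 'eef_rot': array([-1.79904665e+02, -9.89126325e-03,  1.61159935e+02]), 'contact_force': array([-0.35971866, -0.53670374,  0.56389844]), 'torque': array([-0.0078775 , -0.01774756,  0.02666643]), 'grip_force': 0.0, 'opening': 0.0936238608898488}
```

View pics/a.png

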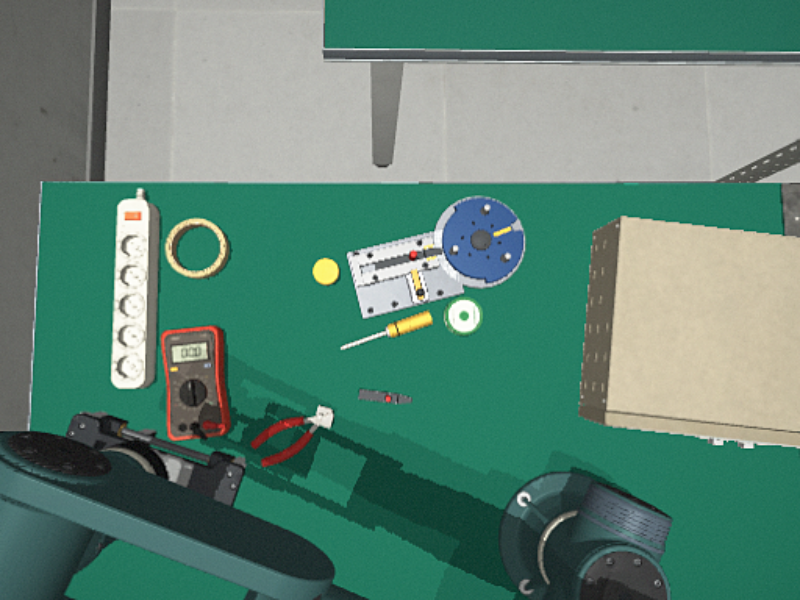

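View pics/b.png

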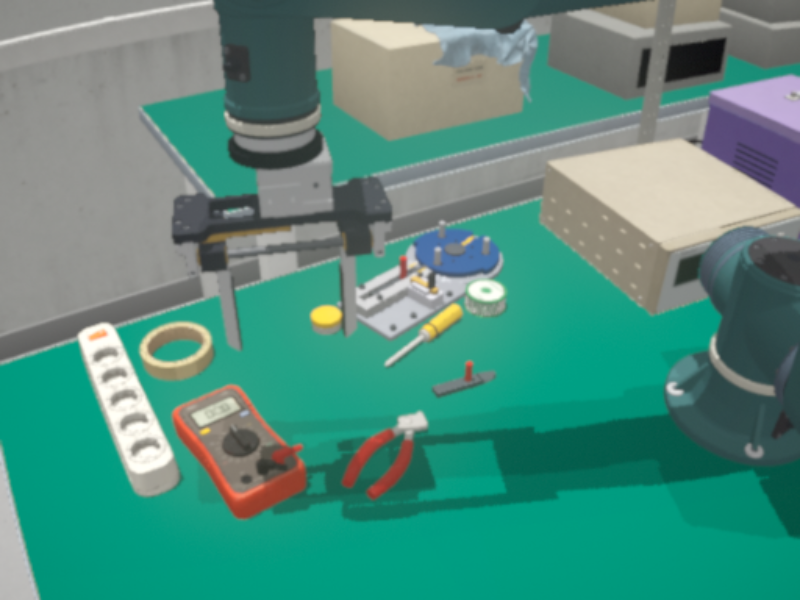

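The top view shows the disc centre at (482,240), the red peg at (413,255), the gate knob near (420,292) and the stripe pointing right, all in 800x600 pixels. The reel is at (463,316), the screwdriver at (400,328) and the pot at (325,271). A smaller decoy key lies loose at (388,397).

```bash
python3 - <<'E'
from h import *
import pickle
D=pickle.load(open('d0.pkl','rb'));s=.64
d=D['top']
for n,u,z in [('cap',(482,240),.028),('peg',(413,255),.058),('knob',(420,291),.06),('reel',(463,316),.029),('pot',(325,271),.022),('sd',(400,328),.02),('boxcorner',(622,217),.12)]:
    print(n,plane(d,np.array(u)*s,z).round(3))
for n in('top','scene'): print(n,blobs(D[n],(172,120,80),(6,255,255)))
E
```

```text
cap [[0.468 0.121 0.028]]
peg [[0.439 0.234 0.058]]
knob [[0.384 0.224 0.06 ]]
reel [[0.347 0.154 0.029]]
pot [[0.42  0.371 0.022]]
sd [[0.329 0.253 0.02 ]]
boxcorner [[ 0.484 -0.067  0.12 ]]
top [([263.9, 162.5], [262, 160, 5, 6, 20]), ([130.1, 244.9], [103, 208, 45, 74, 717]), ([176.6, 274.7], [161, 267, 34, 20, 208]), ([183.7, 288.5], [167, 276, 33, 23, 213])]
scene [([257.6, 169.2], [256, 164, 4, 13, 26]), ([299.5, 237.1], [298, 232, 4, 12, 28]), ([157.9, 302.2], [111, 248, 84, 83, 1389]), ([233.1, 291.6], [219, 275, 33, 37, 329]), ([251.2, 301.3], [235, 282, 29, 37, 321])]
```

>>> move_arm --pt "-0.035 -0.022 0" --pt "-0.07 -0.044 0" --pt "-0.105 -0.066 0" --pt "-0.14 -0.088 0" --pt "-0.175 -0.11 0" --turn '[-0.117,-0.234,-0.351,-0.468,-0.585]'

```text
time_s: 0.57
ee_pos: [0.2979, 0.3716, 0.2242]
eef_rot: [-180.0, -0.0, -166.6]
contact_force: [1.2, 0.9, -0.2]
opening: 0.0939
grip_force: 0.0
```

```bash
python3 - <<'E'
from h import *
s=robot.get_state();print(s['time_s'],s['ee_pos'],s['eef_rot'],s['joint_pos'])
E
```

```text
0.5667 [0.29793193 0.37157317 0.22417117] [-1.79981970e+02 -1.59744244e-02 -1.66617398e+02] [ 4.44567652e+01 -4.45463369e+00  8.80633472e+01 -7.24313741e-03
  9.64142748e+01 -5.89266472e+01]
```

>>> move_arm --pt "-0.0174 -0.0378 0" --pt "-0.0348 -0.0756 0" --pt "-0.0522 -0.1134 0" --pt "-0.0696 -0.1512 0" --pt "-0.087 -0.189 0" --turn '[0,0,0,0,0]' --gripper 0.35

```text
time_s: 0.98
ee_pos: [0.4254, 0.2068, 0.2244]
eef_rot: [180.0, 0.0, -167.0]
contact_force: [0.3, 0.6, 0.4]
opening: 0.0639
grip_force: 0.0
```

```bash
python3 - <<'E'
from h import *
import pickle
D={n:get(n) for n in('top','scene')}
D['wrist']=get('wrist')
s=robot.get_state();print(s['time_s'],s['ee_pos'],s['eef_rot'],s['joint_pos'])
pickle.dump(D,open('d1.pkl','wb'))
cv2.imwrite('pics/c.png',cv2.resize(D['wrist']['frame'][:,:,::-1],(800,600)))
E
```

```text
1.1333 [0.42597003 0.20625791 0.22389385] [-1.79990692e+02 -6.71928895e-02 -1.67304711e+02] [ 1.89694513e+01 -4.80656515e+00  8.84214682e+01 -1.92157469e-03
  9.64529047e+01 -8.37260576e+01]
```

View pics/c.png

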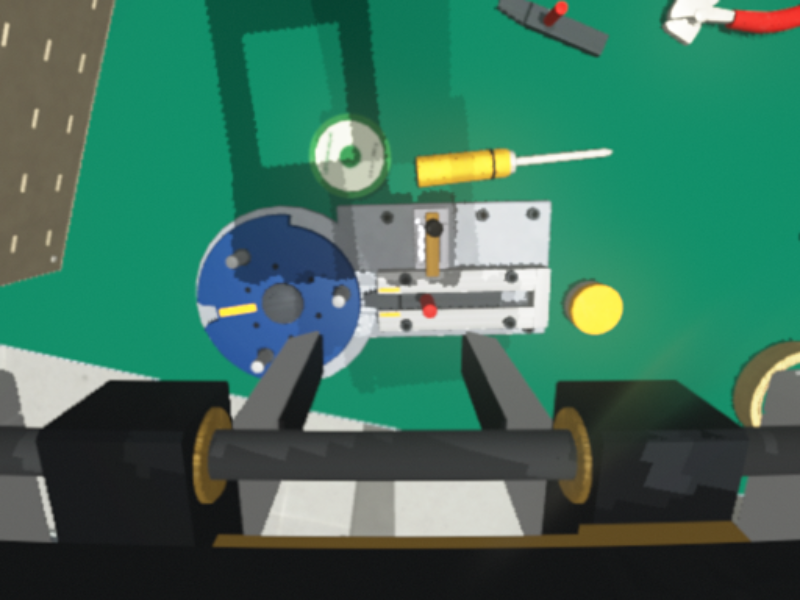

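The wrist view (800x600 pixels) shows the peg top at (430,311), cap (283,303), pin tops (339,300), (232,262), (258,367), knob (434,228) and the stripe pointing left at (205,313).

```bash
python3 - <<'E'
from h import *
import pickle
D0=pickle.load(open('d0.pkl','rb'));D=pickle.load(open('d1.pkl','rb'));s=.64
w=D['wrist']
for n in D: print(n,[b for b in blobs(D[n],(172,120,80),(6,255,255),10) if b[1][4]<80])
P={n:plane(w,np.array(u)*s,z)[0] for n,u,z in [('cap',(283,303),.028),('peg',(430,311),.058),('knob',(434,228),.06),('p1',(339,300),.047),('p2',(232,262),.047),('p3',(258,367),.047),('gend',(432,276),.038),('stripe0',(220,312),.021),('stripe1',(255,308),.021)]}
for n in P: print(n,P[n].round(4), proj(D0['top'],P[n]).round(1), proj(D0['scene'],P[n]).round(1))
c=(P['p1']+P['p2']+P['p3'])/3;print('c',c)
# disc blue fit in top d0 and wrist
for n,d in(('top',D0['top']),('wrist',w)):
    print(n,[b for b in blobs(d,(100,90,40),(125,255,255),300)])
vec=P['peg'][:2]-c[:2];print(np.linalg.norm(vec),np.degrees(np.arctan2(vec[1],vec[0])))
for k in('p1','p2','p3','stripe0'):
    v=P[k][:2]-c[:2];print(k,np.linalg.norm(v),np.degrees(np.arctan2(v[1],v[0])))
im=cv2.resize(D0['top']['frame'][110:220,200:350,::-1],None,fx=4,fy=4,interpolation=2)
im2=cv2.resize(D0['scene']['frame'][130:230,210:330,::-1],None,fx=5,fy=5,interpolation=2)[:440]
cv2.imwrite('pics/d.png',im); 
E
```

```text
top [([247.9, 254.6], [247, 253, 3, 4, 11])]
scene [([257.6, 170.0], [256, 164, 4, 14, 34]), ([299.5, 237.1], [298, 232, 4, 12, 28])]
wrist []
cap [0.4708 0.1252 0.028 ] [[306.8 152.7]] [[291.5 157.6]]
peg [0.4443 0.2352 0.058 ] [[263.8 161.2]] [[258.7 164.2]]
knob [0.3857 0.2237 0.06  ] [[268.9 185.4]] [[277.3 174.2]]
p1 [0.4536 0.1689 0.047 ] [[290.6 158.2]] [[280.7 158.8]]
p2 [0.4426 0.0869 0.047 ] [[324.1 162.5]] [[311.6 151.9]]
p3 [0.5196 0.118  0.047 ] [[310.7 131.6]] [[283.  141.6]]
gend [0.4225 0.233  0.038 ] [[264.2 171.4]] [[264.5 175.9]]
stripe0 [0.4916 0.0752 0.021 ] [[325.9 145.1]] [[303.  151.1]]
stripe1 [0.482  0.1025 0.021 ] [[315.2 148.8]] [[296.3 155.6]]
c [0.47193035 0.12463259 0.047     ]
top [([308.1, 153.4], [283, 126, 52, 55, 1829])]
wrist [([177.3, 185.2], [126, 137, 105, 105, 6353])]
0.11397457448883216 104.02628979753835
p1 0.04795264551907567 112.48400130231114
p2 0.04777040976884952 -127.88918949615407
p3 0.04813150732495984 -7.890110168071242
stripe0 0.05322960728378535 -68.35282547904359
```

View pics/d.png

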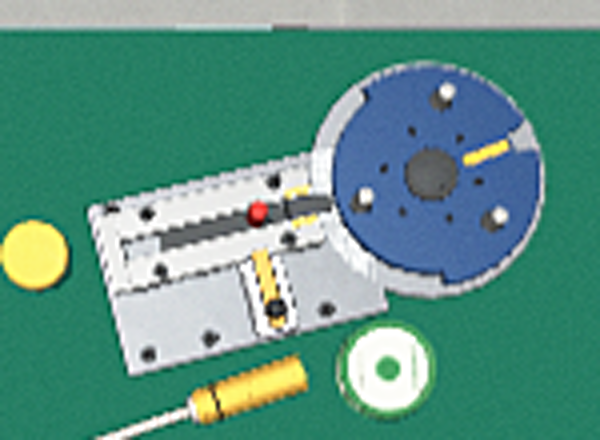

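>>> move_arm --pt "-0.008 0.008 0.03" --pt "-0.016 0.016 0.06" --pt "-0.024 0.024 0.09" --pt "-0.024 0.024 0.12" --pt "-0.024 0.024 0.134" --turn '[0,0,0,0,0]'

```text
time_s: 1.55
ee_pos: [0.4394, 0.2383, 0.0859]
eef_rot: [-180.0, -0.4, -166.8]
contact_force: [-0.8, -1.7, -0.1]
opening: 0.0331
grip_force: 0.0
```

```bash
cat > look.py <<'E'
from h import *
import pickle,sys
n,z=sys.argv[1],.64
w=get('wrist');pickle.dump(w,open(n+'.pkl','wb'))
s=robot.get_state();print(s['time_s'],s['ee_pos'].round(4),s['eef_rot'].round(2),s['contact_force'].round(1),s['opening'],s['joint_pos'].round(0))
cv2.imwrite(f'pics/{n}.png',cv2.resize(w['frame'][:,:,::-1],(800,600)))
E
python3 look.py e
```

```text
1.6 [0.4382 0.2377 0.0841] [-179.94   -0.64 -166.82] [-1.4 -1.  -1.4] 0.03270443790608833 [ 22.   3.  97.   0.  81. -81.]
```

View pics/e.png

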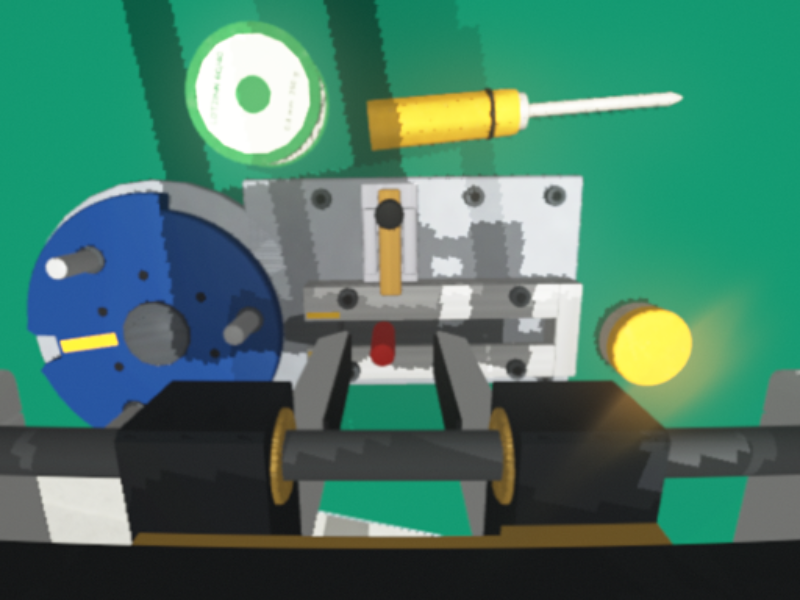

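The wrist view shows the peg top at about (382,356), between the jaws, with knob (389,213) and pin tops (56,268) and (234,334).

```bash
python3 - <<'E'
from h import *
import pickle
w=pickle.load(open('e.pkl','rb'));w1=pickle.load(open('d1.pkl','rb'))['wrist'];s=.64
for n,u,u1,z in [('peg',(382,356),(430,311),.058),('knob',(389,213),(434,228),.06),('p1',(234,334),(339,300),.047),('p2',(56,268),(232,262),.047)]:
    print(n,plane(w,np.array(u)*s,z)[0].round(4),tri(w,np.array(u)*s,w1,np.array(u1)*s).round(4))
st=robot.get_state();print(st['ee_pos'],st['eef_rot'])
E
```

```text
peg [0.4448 0.235  0.058 ] [0.4434 0.2347 0.0616]
knob [0.3855 0.2243 0.06  ] [0.386  0.2243 0.0544]
p1 [0.454 0.169 0.047] [0.4536 0.1691 0.0477]
p2 [0.4424 0.0868 0.047 ] [0.4424 0.087  0.0473]
[0.43815922 0.2376645  0.08408568] [-179.94445728   -0.63629489 -166.81736846]
```

>>> move_arm --pt "0 0 0" --pt "0 0 0" --pt "0 0 0" --turn '[0,0,0]'

```text
time_s: 1.85
ee_pos: [0.4436, 0.2385, 0.0926]
eef_rot: [180.0, 0.2, -166.9]
contact_force: [0.5, 0.1, -0.8]
opening: 0.033
grip_force: 0.0
```

>>> move_arm --pt "-0.001 -0.002 0.015" --pt "-0.001 -0.002 0.03" --pt "-0.001 -0.002 0.038" --pt "-0.001 -0.002 0.038" --pt "-0.001 -0.002 0.038" --turn '[0,0,0,0,0]'

```text
time_s: 2.27
ee_pos: [0.4445, 0.2359, 0.0533]
eef_rot: [180.0, 0.1, -167.0]
contact_force: [0.5, -0.2, 0.0]
opening: 0.033
grip_force: 0.0
```

>>> move_arm --pt "0 0 0" --pt "0 0 0" --pt "0 0 0" --pt "0 0 0" --pt "0 0 0" --turn '[0,0,0,0,0]' --gripper 0.05 --grip_force 10

```text
time_s: 2.68
ee_pos: [0.4447, 0.2359, 0.0533]
eef_rot: [180.0, 0.1, -167.0]
contact_force: [-1.0, -0.3, 2.2]
opening: 0.0107
grip_force: 10.0
```

>>> move_arm --pt "0 0.005 0" --pt "0 0.01 0" --pt "0 0.015 0" --pt "0 0.016 0" --pt "0 0.016 0" --turn '[0,0,0,0,0]'

```text
time_s: 3.1
ee_pos: [0.4411, 0.252, 0.0533]
eef_rot: [180.0, 0.1, -166.9]
contact_force: [0.3, -2.3, 3.7]
opening: 0.0105
grip_force: 10.0
```

>>> move_arm --pt "0 0 0" --pt "0 0 0" --pt "0 0 0" --turn '[0,0,0]' --gripper 0.35

```text
time_s: 3.35
ee_pos: [0.4397, 0.2516, 0.0517]
eef_rot: [180.0, -0.1, -166.9]
contact_force: [0.3, 0.6, -0.1]
opening: 0.0275
grip_force: 0.0
```

>>> move_arm --pt "0 0 -0.025" --pt "0 0 -0.05" --pt "0.003 -0.04 -0.05" --pt "0.006 -0.08 -0.05" --pt "0.006 -0.084 -0.05" --turn '[0,0,0,0,0]'

```text
time_s: 3.77
ee_pos: [0.4542, 0.164, 0.1025]
eef_rot: [-179.9, -0.0, -167.2]
contact_force: [0.0, -0.2, -0.3]
opening: 0.0329
grip_force: 0.0
```

>>> move_arm --pt "0 0 0" --pt "0 0 0" --pt "0 0 0" --pt "0 0 0" --turn '[0,0,0,0]'

```text
time_s: 4.1
ee_pos: [0.4532, 0.1693, 0.1021]
eef_rot: [180.0, -0.0, -166.9]
contact_force: [-0.1, 0.0, 0.1]
opening: 0.0331
grip_force: 0.0
```

>>> move_arm --pt "0 0 0.02" --pt "0 0 0.04" --pt "0 0 0.052" --pt "0 0 0.052" --pt "0 0 0.052" --turn '[0,0,0,0,0]'

```text
time_s: 4.52
ee_pos: [0.4529, 0.1688, 0.0498]
eef_rot: [180.0, -0.1, -166.9]
contact_force: [-0.3, 0.5, -0.4]
opening: 0.0327
grip_force: 0.0
```

>>> move_arm --pt "0 0 0" --pt "0 0 0" --pt "0 0 0" --pt "0 0 0" --pt "0 0 0" --turn '[0,0,0,0,0]' --gripper 0.05 --grip_force 15

```text
time_s: 4.93
ee_pos: [0.4543, 0.1684, 0.0515]
eef_rot: [180.0, 0.1, -167.0]
contact_force: [-0.2, 0.8, 1.7]
opening: 0.0096
grip_force: 15.0
```

```bash
python3 - <<'E'
import numpy as np
b=np.radians(279.2+np.linspace(0,171.8,21));p=48*np.c_[np.cos(b),-np.sin(b)]
for k in range(4): print((p[5*k+1:5*k+6]-p[5*k]).round(1).tolist())
E
```

```text
[[7.0, -1.7], [13.7, -4.4], [19.8, -8.0], [25.4, -12.6], [30.2, -17.9]]
[[4.0, -6.0], [7.0, -12.5], [9.0, -19.4], [10.0, -26.5], [9.9, -33.7]]
[[-1.2, -7.1], [-3.4, -13.9], [-6.6, -20.4], [-10.8, -26.2], [-15.7, -31.4]]
[[-5.7, -4.4], [-12.0, -7.9], [-18.7, -10.4], [-25.7, -11.9], [-32.9, -12.3]]
```

>>> move_arm --pt "0.007 -0.0017 0" --pt "0.0137 -0.0044 0" --pt "0.0198 -0.008 0" --pt "0.0254 -0.0126 0" --pt "0.0302 -0.0179 0" --turn '[0,0,0,0,0]'

```text
time_s: 5.35
ee_pos: [0.4274, 0.1466, 0.0514]
eef_rot: [179.6, 0.1, -166.9]
contact_force: [-3.9, 8.5, 4.0]
opening: 0.0097
grip_force: 15.0
```

>>> move_arm --pt "0.004 -0.006 0" --pt "0.007 -0.0125 0" --pt "0.009 -0.0194 0" --pt "0.01 -0.0265 0" --pt "0.0099 -0.0337 0" --turn '[0,0,0,0,0]'

```text
time_s: 5.77
ee_pos: [0.424, 0.1104, 0.0513]
eef_rot: [179.7, -0.2, -166.9]
contact_force: [-4.6, 5.5, 6.3]
opening: 0.0092
grip_force: 15.0
```

>>> move_arm --pt "-0.0012 -0.0071 0" --pt "-0.0034 -0.0139 0" --pt "-0.0066 -0.0204 0" --pt "-0.0108 -0.0262 0" --pt "-0.0157 -0.0314 0" --turn '[0,0,0,0,0]'

```text
time_s: 6.18
ee_pos: [0.4474, 0.0828, 0.0513]
eef_rot: [179.8, -0.1, -167.0]
contact_force: [-4.3, 4.3, 4.9]
opening: 0.0092
grip_force: 15.0
```

>>> move_arm --pt "-0.0057 -0.0044 0" --pt "-0.012 -0.0079 0" --pt "-0.0187 -0.0104 0" --pt "-0.0257 -0.0119 0" --pt "-0.0329 -0.0123 0" --turn '[0,0,0,0,0]'

```text
time_s: 6.6
ee_pos: [0.4819, 0.077, 0.0512]
eef_rot: [180.0, -0.2, -167.0]
contact_force: [-4.7, -0.1, 7.3]
opening: 0.0094
grip_force: 15.0
```

>>> move_arm --pt "0 0 0" --pt "0 0 0" --pt "0 0 0" --turn '[0,0,0]'

```text
time_s: 6.85
ee_pos: [0.4834, 0.0772, 0.0512]
eef_rot: [180.0, 0.0, -167.0]
contact_force: [-1.4, 1.2, 4.3]
opening: 0.0095
grip_force: 15.0
```

```bash
python3 look.py f
```

```text
6.9 [0.4834 0.0772 0.0512] [ 1.8000e+02  6.0000e-02 -1.6696e+02] [-2.3  1.1  4.4] 0.009266836946732929 [   2.    3.  101.    0.   76. -101.]
```

View pics/f.png

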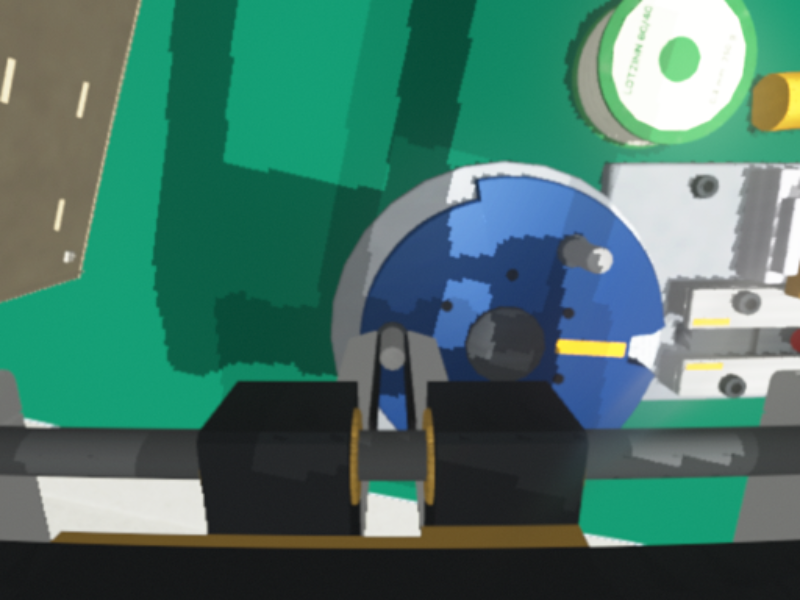

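The notch and stripe now face right towards the key: stripe from (560,346) to (625,349), pin tops at (392,357) and (600,260), guide lines at (711,322) and (703,366).

```bash
python3 - <<'E'
from h import *
import pickle
w=pickle.load(open('f.pkl','rb'));s=.64;c=np.array([.4719,.1246])
for n,u,z in [('s0',(560,347),.021),('s1',(625,349),.021),('cap',(505,344),.028),('pinA',(392,357),.047),('pinB',(600,260),.047),('g1',(711,322),.0275),('g2',(703,366),.0275)]:
    p=plane(w,np.array(u)*s,z)[0];v=p[:2]-c;print(n,p.round(4),np.linalg.norm(v).round(4),np.degrees(np.arctan2(v[1],v[0]))-104)
p=lambda u,z:plane(w,np.array(u)*s,z)[0]
v=p((625,349),.021)-p((560,347),.021);print(np.degrees(np.arctan2(v[1],v[0]))-104)
m=(p((711,322),.0275)+p((703,366),.0275))/2;print(m, np.degrees(np.arctan2(*(m[:2]-c)[::-1])))
E
```

```text
s0 [0.4687 0.148  0.021 ] 0.0236 -6.303276388268969
s1 [0.4633 0.1762 0.021 ] 0.0523 -4.500078295321529
cap [0.4707 0.122  0.028 ] 0.0028 -218.68673445975364
pinA [0.4796 0.0762 0.047 ] 0.049 -184.94236541853576
pinB [0.4272 0.1401 0.047 ] 0.0473 56.83226395138823
g1 [0.4423 0.2041 0.0275] 0.0848 6.4163475500179175
g2 [0.4615 0.2083 0.0275] 0.0843 -6.89626516808913
-3.0158384250970585
[0.45189867 0.20616032 0.0275    ] 103.77892712490481
```

>>> move_arm --pt "-0.0015 0 0" --pt "-0.0032 0 0" --pt "-0.0032 0 0" --pt "-0.0032 0 0" --turn '[0,0,0,0]'

```text
time_s: 7.23
ee_pos: [0.4858, 0.0777, 0.0512]
eef_rot: [-180.0, -0.0, -166.9]
contact_force: [-3.6, -0.7, 6.4]
opening: 0.009
grip_force: 15.0
```

```bash
python3 look.py g
```

```text
7.2833 [0.4858 0.0777 0.0512] [-1.7999e+02 -5.0000e-02 -1.6695e+02] [-4.4 -0.2  7.3] 0.009415095997113765 [   2.    4.  100.   -0.   76. -101.]
```

View pics/g.png

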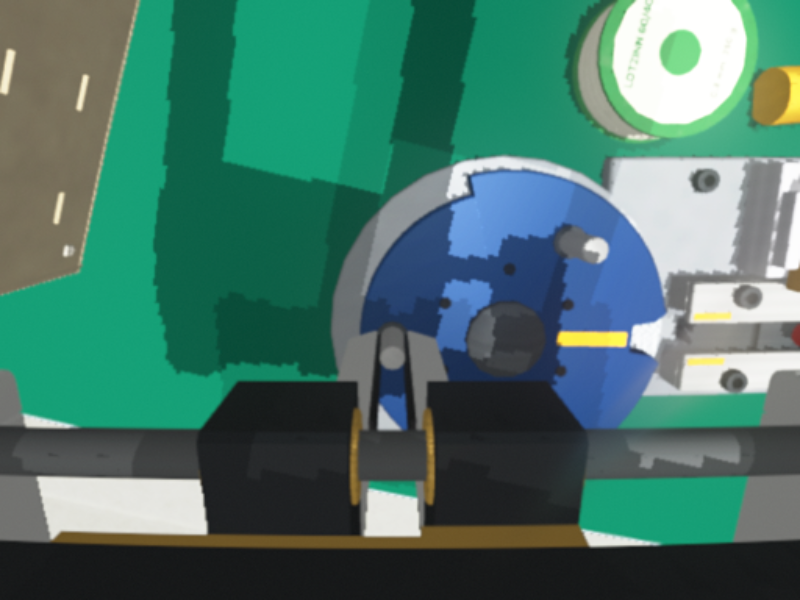

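The stripe now runs level from (558,338) to (627,339), the other pin top is at (595,249), and the guide lines are at (712,316) and (705,361).

```bash
python3 - <<'E'
from h import *
import pickle
w=pickle.load(open('g.pkl','rb'));s=.64;c=np.array([.4719,.1246])
p=lambda u,z:plane(w,np.array(u)*s,z)[0]
for n,u,z in [('s1',(627,339),.021),('cap',(505,338),.028),('pinA',(392,357),.047),('pinB',(595,249),.047)]:
    q=p(u,z);v=q[:2]-c;print(n,q.round(4),np.linalg.norm(v).round(4),np.degrees(np.arctan2(v[1],v[0]))-104)
v=p((627,339),.021)-p((558,338),.021);print(np.degrees(np.arctan2(v[1],v[0]))-104)
m=(p((712,316),.0275)+p((705,361),.0275))/2;print(m, np.degrees(np.arctan2(*(m[:2]-c)[::-1])))
v=p((595,249),.047)-p((392,357),.047);print('pins',np.degrees(np.arctan2(v[1],v[0]))-104-30)
v=p((627,339),.021)-p((392,357),.047);print('stripe-pin',np.degrees(np.arctan2(v[1],v[0]))-104)
E
```

```text
s1 [0.4611 0.1759 0.021 ] 0.0524 -2.0966925126037808
cap [0.4706 0.1218 0.028 ] 0.0031 -218.8390062455477
pinA [0.482  0.0766 0.047 ] 0.049 -182.0755958639789
pinB [0.4263 0.1376 0.047 ] 0.0474 60.12039973501584
-1.9840473041845996
[0.45181826 0.20627248 0.0275    ] 103.81392723459709
pins -1.5525264459625703
stripe-pin -2.086495763391838
```

>>> move_arm --pt "-0.0013 0 0" --pt "-0.0013 0 0" --pt "-0.0013 0 0" --turn '[0,0,0]'

```text
time_s: 7.53
ee_pos: [0.487, 0.078, 0.0512]
eef_rot: [-180.0, -0.1, -167.0]
contact_force: [-3.3, -0.2, 6.9]
opening: 0.0091
grip_force: 15.0
```

>>> move_arm --pt "0 0 0" --pt "0 0 0" --pt "0 0 0" --pt "0 0 0" --turn '[0,0,0,0]' --gripper 0.35

```text
time_s: 7.87
ee_pos: [0.4876, 0.0781, 0.0501]
eef_rot: [180.0, -0.0, -167.0]
contact_force: [0.6, -0.5, -0.1]
opening: 0.0315
grip_force: 0.0
```

>>> move_arm --pt "0 0 -0.01" --pt "0 0 -0.03" --pt "0 0 -0.05" --pt "0 0 -0.052" --pt "0 0 -0.052" --turn '[0,0,0,0,0]'

```text
time_s: 8.28
ee_pos: [0.4892, 0.0783, 0.1044]
eef_rot: [-180.0, 0.2, -167.0]
contact_force: [0.1, -0.5, 0.3]
opening: 0.033
grip_force: 0.0
```

>>> move_arm --pt "0.0015 0.036 0" --pt "0.003 0.072 0" --pt "0.0045 0.108 0" --pt "0.006 0.144 0" --pt "0.0076 0.18 0" --turn '[0,0,0,0,0]'

```text
time_s: 8.7
ee_pos: [0.4384, 0.2529, 0.101]
eef_rot: [-180.0, -0.1, -167.0]
contact_force: [0.2, -0.0, -0.1]
opening: 0.0326
grip_force: 0.0
```

>>> move_arm --pt "0 0 0" --pt "0 0 0" --pt "0 0 0" --pt "0 0 0" --turn '[0,0,0,0]'

```text
time_s: 9.03
ee_pos: [0.4398, 0.2507, 0.1017]
eef_rot: [-180.0, -0.1, -167.0]
contact_force: [0.4, 0.1, -0.3]
opening: 0.0325
grip_force: 0.0
```

```bash
python3 look.py i
```

```text
9.0833 [0.44   0.2506 0.102 ] [-1.7997e+02 -5.0000e-02 -1.6707e+02] [-0.6 -0.9  0.4] 0.03293068497922658 [ 23.   3.  95.  -0.  82. -80.]
```

View pics/i.png

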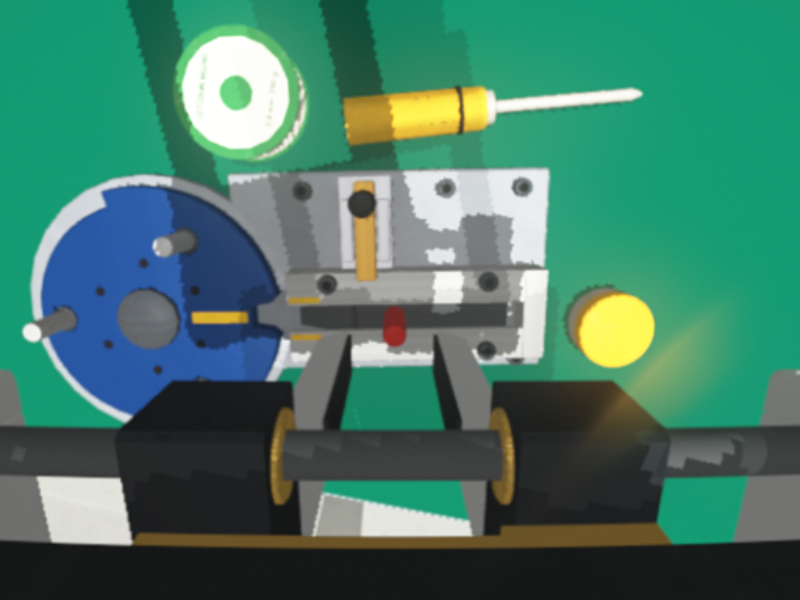

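The notch at (265,317) lines up with the guide lines' midpoint (304,319), and the peg at (394,337) is between the jaws. Next: descend, grip and push home.

>>> move_arm --pt "0 0 0.02" --pt "0 0 0.04" --pt "0 0 0.05" --pt "0 0 0.05" --pt "0 0 0.05" --turn '[0,0,0,0,0]'

```text
time_s: 9.5
ee_pos: [0.4398, 0.251, 0.0522]
eef_rot: [-180.0, -0.1, -167.0]
contact_force: [-0.1, 1.0, 0.1]
opening: 0.0332
grip_force: 0.0
```

>>> move_arm --pt "0 0 0" --pt "0 0 0" --pt "0 0 0" --pt "0 0 0" --pt "0 0 0" --turn '[0,0,0,0,0]' --gripper 0.05 --grip_force 12

```text
time_s: 9.92
ee_pos: [0.4405, 0.2521, 0.0535]
eef_rot: [180.0, 0.1, -166.9]
contact_force: [0.5, -0.2, 2.0]
opening: 0.0108
grip_force: 12.0
```

>>> move_arm --pt "0 -0.004 0" --pt "0 -0.009 0" --pt "0 -0.014 0" --pt "0 -0.018 0" --pt "0 -0.02 0" --turn '[0,0,0,0,0]'

```text
time_s: 10.33
ee_pos: [0.4451, 0.2326, 0.0535]
eef_rot: [179.9, 0.1, -167.0]
contact_force: [-1.2, 3.8, 5.7]
opening: 0.0107
grip_force: 12.0
```

>>> move_arm --pt "0 -0.002 0" --pt "0 -0.004 0" --pt "0 -0.006 0" --pt "0 -0.006 0" --turn '[0,0,0,0]'

```text
time_s: 10.67
ee_pos: [0.4464, 0.2266, 0.0535]
eef_rot: [179.9, 0.1, -167.0]
contact_force: [-1.0, 3.2, 5.2]
opening: 0.0105
grip_force: 12.0
```

>>> move_arm --pt "0 -0.001 0" --pt "0 -0.002 0" --pt "0 -0.002 0" --turn '[0,0,0]'

```text
time_s: 10.92
ee_pos: [0.4465, 0.2264, 0.0535]
eef_rot: [179.7, 0.1, -167.0]
contact_force: [-0.8, 6.5, 5.3]
opening: 0.0109
grip_force: 12.0
```

>>> move_arm --pt "0 0.0018 0" --pt "0 0.0018 0" --pt "0 0.0018 0" --pt "0 0.0018 0" --turn '[0,0,0,0]' --gripper 0.2

```text
time_s: 11.25
ee_pos: [0.4453, 0.2255, 0.0517]
eef_rot: [-179.9, -0.1, -167.0]
contact_force: [-0.2, -1.2, 0.9]
opening: 0.0186
grip_force: 0.0
```

>>> move_arm --pt "0 0 -0.025" --pt "0 0 -0.055" --pt "0.035 0.006 -0.055" --pt "0.07 0.012 -0.055" --pt "0.079 0.012 -0.055" --turn '[0,0,0,0,0]'

```text
time_s: 11.67
ee_pos: [0.3623, 0.2194, 0.1069]
eef_rot: [-180.0, -0.2, -166.9]
contact_force: [0.1, 0.3, -0.4]
opening: 0.019
grip_force: 0.0
```

>>> move_arm --pt "0 0 0" --pt "0 0 0" --pt "0 0 0" --pt "0 0 0" --pt "0 0 0" --turn '[0,0,0,0,0]' --gripper 0

```text
time_s: 12.08
ee_pos: [0.367, 0.2202, 0.1073]
eef_rot: [-180.0, -0.0, -167.0]
contact_force: [1.3, -0.3, -0.8]
opening: 0.0005
grip_force: 0.0
```

```bash
python3 look.py j
```

```text
12.1333 [0.3668 0.2202 0.1073] [-1.7999e+02 -2.0000e-02 -1.6699e+02] [ 0.5  0.7 -0.2] 0.0003534710126161072 [ 23.  -8. 104.  -0.  83. -80.]
```

View pics/j.png

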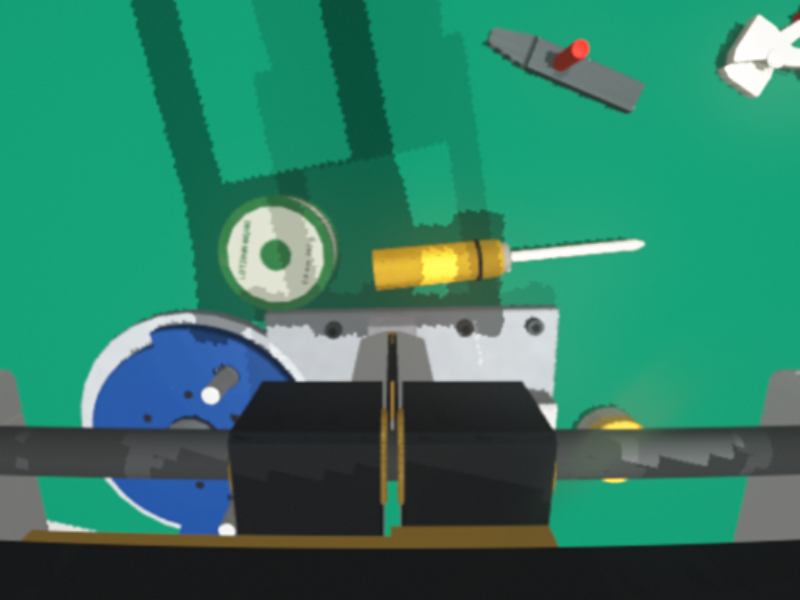

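The jaws are shut just outside the knob at (390,340), and nothing else has moved. Next: descend and push the gate.

>>> move_arm --pt "0 0 0.02" --pt "0 0 0.04" --pt "0 0 0.045" --pt "0 0 0.045" --pt "0 0 0.045" --turn '[0,0,0,0,0]'

```text
time_s: 12.55
ee_pos: [0.3664, 0.2202, 0.0627]
eef_rot: [-180.0, -0.0, -167.0]
contact_force: [-0.6, 0.5, 0.8]
opening: 0.0004
grip_force: 0.0
```

>>> move_arm --pt "-0.007 0 0" --pt "-0.014 0 0" --pt "-0.021 0 0" --pt "-0.028 0 0" --pt "-0.033 0 0" --turn '[0,0,0,0,0]'

```text
time_s: 12.97
ee_pos: [0.3995, 0.2282, 0.0631]
eef_rot: [180.0, 0.1, -167.0]
contact_force: [-1.9, 0.7, 1.3]
opening: 0.0004
grip_force: 0.9
```

>>> move_arm --pt "-0.002 0 0" --pt "-0.004 0 0" --pt "-0.004 0 0" --turn '[0,0,0]'

```text
time_s: 13.22
ee_pos: [0.4019, 0.2286, 0.0627]
eef_rot: [180.0, -0.1, -167.0]
contact_force: [-3.6, -1.3, 3.0]
opening: 0.0002
grip_force: 1.9
```

>>> move_arm --pt "-0.0015 0 0" --pt "-0.003 0 0" --pt "-0.003 0 0" --turn '[0,0,0]'

```text
time_s: 13.47
ee_pos: [0.4022, 0.2286, 0.0625]
eef_rot: [-180.0, -0.4, -166.9]
contact_force: [-10.8, -1.8, 8.7]
opening: 0.0005
grip_force: 5.4
```

The gate is on its stop: force rose to 10.8 N with no further travel. Back off and lift, then check.

>>> move_arm --pt "0.01 0 0" --pt "0.03 0 0" --pt "0.03 0 -0.03" --pt "0.03 0 -0.07" --pt "0.03 0 -0.1" --turn '[0,0,0,0,0]'

```text
time_s: 13.88
ee_pos: [0.3758, 0.2222, 0.164]
eef_rot: [-180.0, 0.1, -167.0]
contact_force: [0.6, 0.8, 0.6]
opening: 0.0009
grip_force: 0.0
```

>>> move_arm --pt "0.01 0.02 -0.02" --pt "0 0.05 -0.04" --pt "0 0.05 -0.06" --pt "0 0.05 -0.06" --pt "0 0.05 -0.06" --turn '[0,0,0,0,0]'

```text
time_s: 14.3
ee_pos: [0.3653, 0.2714, 0.2232]
eef_rot: [180.0, 0.2, -166.9]
contact_force: [0.8, -0.1, -0.4]
opening: 0.0004
grip_force: 0.0
```

```bash
python3 - <<'E'
from h import *
s=robot.get_state();print(s['time_s'],s['ee_pos'],s['contact_force'])
a=get('wrist')['frame'][:,:,::-1];b=get('scene')['frame'][130:230,210:350,::-1]
a=cv2.resize(a,(512,384));b=cv2.resize(b,(288,206))
o=np.zeros((384,800,3),np.uint8);o[:,:512]=a;o[:206,512:]=b;cv2.imwrite('pics/k.png',o)
E
```

```text
14.3 [0.36527237 0.27140384 0.22322649] [ 0.83737772 -0.05340205 -0.43266851]
```

View pics/k.png

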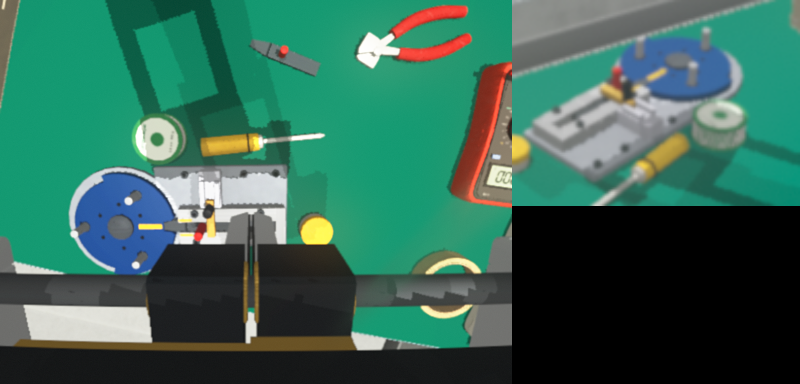

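The picture shows the key home in the notch, with its peg at (199,237), and the gate across behind it, with its knob at (209,210). The reel, screwdriver and pot are undisturbed.

```bash
python3 -c "
from cell import workorder
print(workorder.close_job())"
```

```text
the job is handed in; nothing more can be done
None
```

The job is handed in, and the system gave no verdict. The key is home in the marked notch, the gate is closed against its stop behind the peg, and the last picture shows the reel, screwdriver and pot undisturbed.

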